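Fetch the septa tin from behind the bottles

ROBOT

A 6-joint arm with a two-finger parallel gripper is mounted at the origin on a cart in front of the work surface, level with it; the furniture and walls round the work are solid. World frame = base frame: x ahead of the robot, y to its left, z up, the work surface at z = 0. Lengths are in m, angles in rad, forces in N, time in s.
With the tool pointing down it reaches from about 0.425 to 0.95 m from the base axis. Payload 3.5 kg.
Tool frame: the origin (TCP) lies midway between the tips of the shut fingers; the grasp point (between the pads) lies 19 mm behind it; z points along the fingers, y is the line along which they close (so a half turn about z gives the same grasp; the last joint's range is limited). The gripper opens to 85 mm and grips with 20 to 120 N. Pads are 22 mm wide; open, the fingers measure 114 mm over their backs; the gripper's body (76 mm by 85 mm) begins 54 mm behind the grasp point. The pads swing forward as they close: fully open they stand 13 mm farther back than shut.
Start: joints at [0.98, 0.286, 1.577, -0, 1.279, -0.15], TCP at [0.288, 0.61, 0.231] pointing down, gripper open.
Joint ranges: [-2.77, 2.77], [-0.9, 2.22], [0.21, 2.48], [-1.53, 4.67], [0.24, 2.81], [-2.84, 2.84]. Speed limits (rad/s): [2.79, 2.79, 3.14, 3.14, 3.14, 3.14].

INTERFACE

Orientations are given as a 3x3 rotation matrix whose columns are the frame's x, y, z axes.
In Python, from cell import ctrl, imaging gives the robot as it stands.
- The arm moves only by the tool servo_tool, never from a script. Its argument "motion" is a list that holds one entry, the list of rows, each a list of 5 numbers: the opening, from -1 (shut) to 1 (fully open), then the shift along the tool's x, y, z as a fraction of full scale, then the turn about the tool's z as a fraction of full scale. In form: [[[jaw, dx, dy, dz, spin], ...]]. A call has 1 to 10 rows; each row is the pose to reach, as a shift and turn from the pose commanded when the call began, along the tool's axes at that moment; what a row does not reach only later rows make up. Full scale, the value 1, is 500 mm for a shift and pi/4 rad for a turn. A row lasts 1/12 s, in which the tool goes at most 41.7 mm and 7.16 degrees, less where a joint would pass 70% of its speed; a pose out of reach is approached as far as the arm can. A call with a number of a shift or a turn outside -1 to 1 is refused whole. A call with a gripper value outside its range is refused whole. The fingers move at their own pace and stop on an object; "squeeze" is the grip in N (left out, the last holds). Time passes only in rows, so rows that repeat a pose let the fingers close. It gives the time, the measured TCP pose, the force, the opening and the grip force at its end, in the units of the state.
- ctrl.state(): the state, without advancing time (a new reading comes with each control period).
- imaging.read_camera(name): name is "scene" or "top"; returns the picture (480x640x3 uint8, red, green, blue); there is no depth.
- imaging.calibration(name): a dict with "fovy" (degrees; the focal length in pixels is half the picture's height over the tangent of half this angle, whatever the lens; pixels are square), "cx", "cy" (the principal point, pixels), "position" and "orientation" of the camera in the world. Camera axes: x right, y down, z forward; pixel columns grow to the right and rows downward; lengths in m; the calibration is good to about 2 mm. A picture is of the moment at which its call begins. calibration takes no time and is no camera call.
- ctrl.hand_in(): hands the job in; it is judged then, once.
The state is a dict: "t": time; "joints": joint angles; "joint_velocities": joint speeds; "effort": joint torques, N m; "tcp_pos": TCP position; "tool_rot": TCP orientation; "ft_force": force on the tool from outside, world axes, zero at the start; "wrist_torque": the same for the moment, N m; "opening": opening from 0.0 (shut) to 1.0 (fully open); "grip_force": force on a finger pad.
Only numpy, scipy, OpenCV 4.12 (cv2) and the standard library are available. Lean on these libraries where they do the work, as an engineer would, in place of code of your own. Each camera call takes 0.05 s, during which the arm holds its last target. There are 200 camera calls.

TASK

The round tin in the grey spill tray is boxed in by two bottles and a can. First stand all three of them upright on the fabric mat, leaving the tin where it is; then, with all three on the mat, set the tin flat in the middle of the aluminium pad; then put each of the three back upright on the very place in the tray where it stood at the start. Do not knock anything over, and leave the two brass fittings in the tray where they lie.

Things in the scene. Friction and masses are not known exactly. Their poses are not given: they have to be found in the camera images.
- tray: Fixed grey plastic spill tray, 180 (x) x 250 (y) mm; floor 4 mm thick, rim 4 mm wide, 10 mm high. Origin: centre of its underside; its -x side faces the robot. Flush black discs on its floor mark the places: tin at (30, 0) mm, the other three at (25, 74), (-37, 0), (25, -74) mm, in a different order each time.
- mat: Fixed flat fabric-grey mat, 120 (its x) x 270 (its y) x 3 mm, the side area. Origin: centre of its underside. It has room for three in a row along its y, e.g. 85 mm apart.
- pad: Fixed pale square aluminium pad, 90 x 90 x 6 mm. Origin: centre of its underside.
- tin: Loose small white round flat tin with a red patch on its lid, 49 mm diameter, 20 mm high. Origin: centre of its underside, z up.
- amber_bottle: Loose amber-brown bottle with blue cap and label, about 0.32 kg; cylindrical body 62 mm diameter, treated as straight up to 112 mm (for contact); cap 33 mm diameter above it, top at 125 mm. Origin: centre of its underside on its axis, z up. Grip round the body, from above.
- slim_bottle: Loose slender white plastic bottle, 46 mm body diameter, straight up to 100 mm, then a white screw cap 35 mm wide, top at 122 mm, about 0.16 kg. Origin: centre of its underside, z up.
- can: Loose wide straight pale-grey metal can with a flat pale top, 58 mm diameter, 108 mm high, about 0.25 kg. Origin: centre of its underside, z up.
- tee: Small brass T-shaped tube fitting, 29 x 36 x 14 mm, lying loose in a front corner of the tray; to be left alone. Origin: centre of its underside.
- union: Small straight brass tube fitting, 14 x 43 x 13 mm, lying loose in the other front corner of the tray; to be left alone. Origin: centre of its underside.

How it is judged:
On the way, in this order (a step that is already met when the one before it is completed fails the run):
1. both bottles and the can stand released on the mat, the tin still in its place in the tray (x of amber_bottle in the frame of mat between -0.06 and 0.06 m and y of amber_bottle in the frame of mat between -0.135 and 0.135 m and z of each of amber_bottle, slim_bottle, can in the frame of mat below 0.008 m and angle between each of amber_bottle, slim_bottle, can's own z axis and vertical below 0.1 rad and linear speed of each of amber_bottle, slim_bottle, can below 0.02 m/s and contact force between the fingers and amber_bottle below 0.1 N and x of slim_bottle in the frame of mat between -0.06 and 0.06 m and y of slim_bottle in the frame of mat between -0.135 and 0.135 m and contact force between the fingers and slim_bottle below 0.1 N and x of can in the frame of mat between -0.06 and 0.06 m and y of can in the frame of mat between -0.135 and 0.135 m and contact force between the fingers and can below 0.1 N and distance of tin from where it was at the start of the episode below 0.02 m), for 0.2 s.
2. the tin lies released in the middle of the pad while the three still stand on the mat (x of amber_bottle in the frame of mat between -0.06 and 0.06 m and y of amber_bottle in the frame of mat between -0.135 and 0.135 m and z of each of amber_bottle, slim_bottle, can in the frame of mat below 0.008 m and angle between each of amber_bottle, slim_bottle, can, tin's own z axis and vertical below 0.1 rad and linear speed of each of amber_bottle, slim_bottle, can, tin below 0.02 m/s and contact force between the fingers and amber_bottle below 0.1 N and x of slim_bottle in the frame of mat between -0.06 and 0.06 m and y of slim_bottle in the frame of mat between -0.135 and 0.135 m and contact force between the fingers and slim_bottle below 0.1 N and x of can in the frame of mat between -0.06 and 0.06 m and y of can in the frame of mat between -0.135 and 0.135 m and contact force between the fingers and can below 0.1 N and horizontal distance between tin and pad below 0.012 m and z of tin in the frame of pad below 0.011 m and contact force between the fingers and tin below 0.1 N), for 0.2 s.
At the end, for the whole second after the job is handed in: the tin lies flat on the pad, its centre within 12 mm of the pad's; each bottle and the can stands upright within 15 mm of where it stood at the start; all released and at rest (horizontal distance between tin and pad below 0.012 m and z of tin in the frame of pad below 0.011 m and angle between each of tin, amber_bottle, slim_bottle, can's own z axis and vertical below 0.1 rad and linear speed of each of tin, amber_bottle, slim_bottle, can below 0.02 m/s and contact force between the fingers and tin below 0.1 N and distance of each of amber_bottle, slim_bottle, can from where it was at the start of the episode below 0.015 m and contact force between the fingers and amber_bottle below 0.1 N and contact force between the fingers and slim_bottle below 0.1 N and contact force between the fingers and can below 0.1 N); the robot touches nothing.
It fails at once if a bottle, the can or the tin tipped over (angle between any of amber_bottle, slim_bottle, can, tin's own z axis and vertical above 0.6 rad).
It fails at once if a brass fitting pushed more than 20 mm from where it lay (distance of any of tee, union from where it was at the start of the episode above 0.02 m).
It also fails if it takes over 144 s, if anything falls off the work surface, if the arm or the gripper's body presses on something with over 40 N, if the wrist force passes 120 N, or if a joint passes its speed limit or range.

## Working session

There is one attempt and no reset: what is moved stays moved. The work goes in short steps, Python scripts to look and compute and a tool call to move; the robot and the scene stay as the last step left them, time stands still between calls to the robot, and variables do not carry over. Pictures are saved under pics/ and viewed, at most 14 in all, crops included, and the job is handed in when it is done.

Besides the shell and the picture viewer there is one more tool, called after "Emit:" as name([rows], argument=value, ...), one row to a line, values as JSON. servo_tool: Moves the arm, as the interface text tells. Its arguments: {"type":"object","properties":{"motion":{"type":"array","items":{"type":"array","items":{"type":"array","items":{"type":"number","minimum":-1,"maximum":1}}}},"squeeze":{"type":"number"}},"required":["motion"]}

```bash
ls; mkdir -p pics; python3 - <<'E'
from cell import ctrl, imaging
import cv2
for n in("scene","top"):
    c=imaging.calibration(n);print(n,c)
    cv2.imwrite(f"pics/{n}0.png",imaging.read_camera(n)[:,:,::-1])
s=ctrl.state();print(s)
E
```

```text
pics
scene {'fovy': 44.97081407898897, 'cx': 322.0846801010492, 'cy': 240.88733171545934, 'position': array([-0.24900923, -0.66552068,  0.78889632]), 'orientation': array([[ 0.64419113, -0.46086592,  0.6104264 ],
       [-0.76461126, -0.36748857,  0.52945422],
       [-0.01968268, -0.80780861, -0.58911615]])}
top {'fovy': 44.96050950721664, 'cx': 330.1479024196648, 'cy': 234.8079847867118, 'position': array([ 0.40027546, -0.00988079,  1.24731324]), 'orientation': array([[-0.00649494, -0.99662737,  0.08180279],
       [-0.99995347,  0.00705648,  0.00657731],
       [-0.00713237, -0.08175626, -0.99662683]])}
{'t': 0.1, 'joints': array([ 9.80011787e-01,  2.87118585e-01,  1.57802491e+00, -1.02474141e-05,
        1.27858439e+00, -1.50002292e-01]), 'joint_velocities': array([-0.00089471, -0.00082605, -0.00486602, -0.00082676, -0.00338038,
       -0.00232308]), 'effort': array([ 1.24309649e-03, -4.07296371e+01, -2.93699670e+01, -1.05606509e-04,
        3.41757324e-03, -1.59727996e-06]), 'tcp_pos': array([0.28763268, 0.60999971, 0.23006089]), 'tool_rot': array([[-9.04419277e-01,  4.26643148e-01, -1.18120218e-03],
       [ 4.26644671e-01,  9.04417581e-01, -1.77878525e-03],
       [ 3.09393482e-04, -2.11272129e-03, -9.99997720e-01]]), 'ft_force': array([ 0.29138334, -0.18201369, -0.8231548 ]), 'wrist_torque': array([ 0.01221226, -0.02930215,  0.00506447]), 'grip_force': 0.0, 'opening': 1.003350465882549}
```

View pics/top0.png

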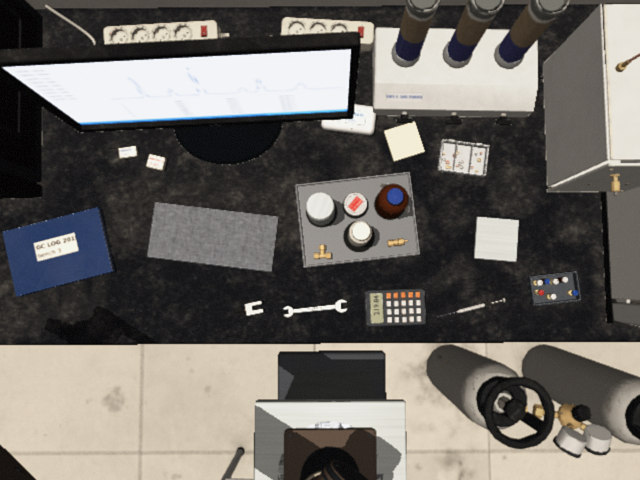

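View pics/scene0.png

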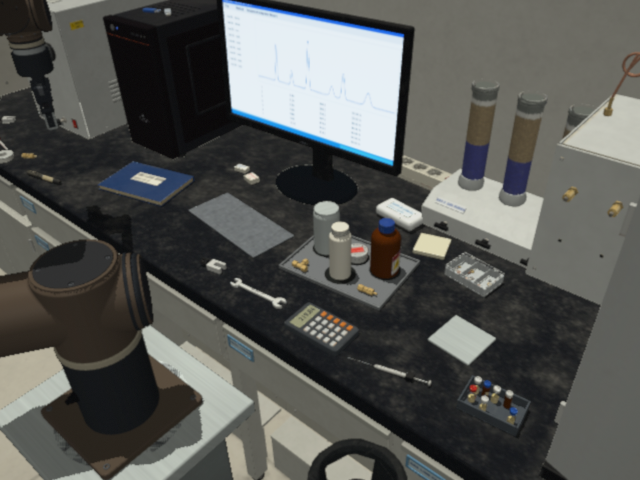

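The top view shows the tray at about (358,220), the mat at (213,237) and the pad at (496,240). The can is at (320,209), tin (355,204), amber bottle (392,201) and slim bottle (359,234). Next I'll enlarge these.

```bash
python3 - <<'E'
import cv2,numpy as np
a=cv2.imread("pics/top0.png")
cv2.imwrite("pics/c1.png",cv2.resize(a[165:275,285:430],None,fx=5.5,fy=5.4,interpolation=cv2.INTER_CUBIC))
m=cv2.resize(a[195:280,140:285],None,fx=4,fy=4,interpolation=cv2.INTER_CUBIC);p=cv2.resize(a[210:268,470:525],None,fx=4,fy=4,interpolation=cv2.INTER_CUBIC)
o=np.zeros((340,580+220,3),np.uint8);o[:,:580]=m;o[:232,580:]=p
cv2.imwrite("pics/c2.png",o)
E
```

```text
(no output)
```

View pics/c1.png

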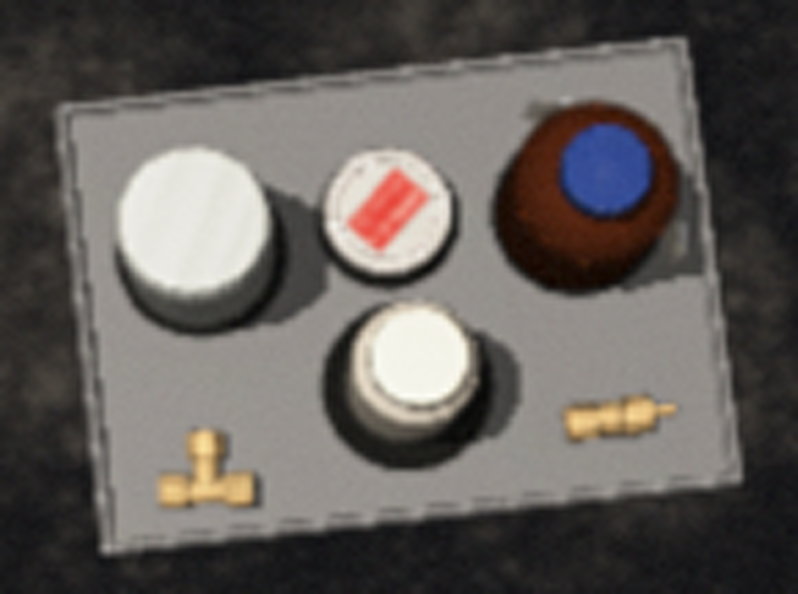

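View pics/c2.png

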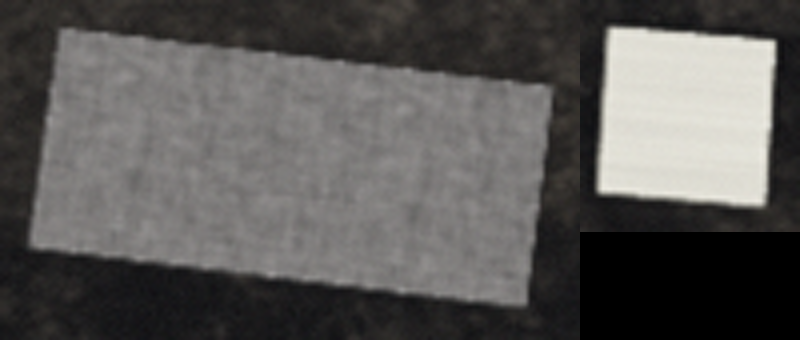

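The crop shows tray corners at (58,105), (686,38), (742,482), (103,553). It also gives the can top at (195,218), tin (388,213), amber cap (607,169), slim cap (420,353), and the tee and union in the front corners. The mat and pad corners are clear in the second crop.

```bash
cat > h.py <<'E'
import numpy as np
from cell import ctrl, imaging
def ray(n,u,v,z):
    c=imaging.calibration(n);f=240/np.tan(np.radians(c["fovy"])/2)
    d=c["orientation"]@np.array([(u-c["cx"])/f,(v-c["cy"])/f,1]);p=c["position"]
    return p+d*(z-p[2])/d[2]
def proj(n,P):
    c=imaging.calibration(n);f=240/np.tan(np.radians(c["fovy"])/2)
    q=c["orientation"].T@(np.array(P)-c["position"]);return c["cx"]+f*q[0]/q[2],c["cy"]+f*q[1]/q[2]
def go(x,y,z,a=None):
    """row fractions (dx,dy,dz,spin) from current pose to TCP target x,y,z, tool-y heading a (mod pi)"""
    s=ctrl.state();R=s["tool_rot"];d=R.T@(np.array([x,y,z])-s["tcp_pos"])/.5
    sp=0
    if a is not None:
        h=np.arctan2(R[1,1],R[0,1]);sp=-((a-h+np.pi/2)%np.pi-np.pi/2)/(np.pi/4)
    return np.round(d,4),round(sp,4),np.round(s["joints"],2)
E
cat > g.py <<'E'
from h import *
def rect(pts,ox,oy,sx,sy,z):
    P=np.array([ray("top",ox+(u+.5)/sx-.5,oy+(v+.5)/sy-.5,z)[:2] for u,v in pts])
    c=P.mean(0); ey=(P[0]+P[3]-P[1]-P[2]);ex=(P[0]+P[1]-P[2]-P[3])
    print(c.round(4),"ly",np.linalg.norm(ey)/2,"lx",np.linalg.norm(ex)/2,"yaw",np.arctan2(-ey[0],ey[1]),np.arctan2(ex[1],ex[0]))
    return c,(np.arctan2(-ey[0],ey[1])+np.arctan2(ex[1],ex[0]))/2
T=rect([(58,105),(686,38),(742,482),(103,553)],285,165,5.5,5.4,.010)
M=rect([(60,28),(552,87),(527,306),(30,247)],140,195,4,4,.003)
P=rect([(28,27),(196,40),(186,207),(17,193)],470,210,4,4,.006)
c,a=T;R=np.array([[np.cos(a),-np.sin(a)],[np.sin(a),np.cos(a)]])
for n,o in dict(tin=(.03,0),left=(.025,.074),front=(-.037,0),right=(.025,-.074)).items(): print(n,(c+R@o).round(4))
for n,u,v,z in(("can",195,218,.112),("tin",388,213,.024),("amber",607,169,.129),("slim",420,353,.126)): print(n,ray("top",285+(u+.5)/5.5-.5,165+(v+.5)/5.4-.5,z)[:2].round(4))
c,a=M;R=np.array([[np.cos(a),-np.sin(a)],[np.sin(a),np.cos(a)]])
for y in(.085,0,-.085): print("mat",y,(c+R@[0,y]).round(4))
E
python3 g.py
```

```text
[ 0.5357 -0.0591] ly 0.2485601927266042 lx 0.17915578722527684 yaw 0.10379245227702132 0.09988022580986179
[0.5011 0.2517] ly 0.2692918196539187 lx 0.11906975062149854 yaw -0.12577257820019894 -0.11485377178969162
[ 0.4912 -0.3575] ly 0.0901724621709832 lx 0.08973393503937757 yaw -0.08749503417589384 -0.09243246033514645
tin [ 0.5655 -0.0561]
left [0.553  0.0171]
front [ 0.4989 -0.0629]
right [ 0.5681 -0.1302]
can [0.5527 0.0172]
tin [ 0.5659 -0.0553]
amber [ 0.5671 -0.129 ]
slim [ 0.5013 -0.0623]
mat 0.085 [0.5113 0.3361]
mat 0 [0.5011 0.2517]
mat -0.085 [0.4909 0.1674]
```

Geometry agrees with the sizes given: all four centres lie within 2.5 mm of their discs. I'll turn the tool so the jaws close along world x, on the way to the tray.

Emit:
servo_tool([
  [[1, -0.648, -0.38, 0, 1], [1, -0.648, -0.38, 0, 1], [1, -0.648, -0.38, 0, 1], [1, -0.648, -0.38, 0, 1], [1, -0.648, -0.38, 0, 1], [1, -0.648, -0.38, 0, 1], [1, -0.648, -0.38, 0, 1], [1, -0.648, -0.38, 0, 1], [1, -0.648, -0.38, 0, 1], [1, -0.648, -0.38, 0, 1]],
], squeeze=50)

```text
t: 0.93
tcp_pos: [0.5033, 0.2948, 0.2309]
tool_rot: [[-0.331, 0.943, 0.001], [0.943, 0.331, -0.003], [-0.003, 0.0, -1.0]]
ft_force: [0.2, 0.2, 0.8]
opening: 1.003
grip_force: 0.0
```

```bash
python3 -c "
from h import *
print(go(.5,-.0627,.215,0), ctrl.state()['tcp_pos'])"
```

```text
(array([-0.6723, -0.2433,  0.0338]), np.float64(0.4302), array([ 0.36,  0.09,  1.81, -0.  ,  1.25,  0.02])) [0.50331431 0.29481242 0.23090001]
```

Emit:
servo_tool([
  [[1, -0.672, -0.243, 0.02, 0.43], [1, -0.672, -0.243, 0.02, 0.43], [1, -0.672, -0.243, 0.02, 0.43], [1, -0.672, -0.243, 0.02, 0.43], [1, -0.672, -0.243, 0.02, 0.43], [1, -0.672, -0.243, 0.02, 0.43], [1, -0.672, -0.243, 0.02, 0.43], [1, -0.672, -0.243, 0.02, 0.43], [1, -0.672, -0.243, 0.02, 0.43], [1, -0.672, -0.243, 0.02, 0.43]],
])

```text
t: 1.77
tcp_pos: [0.4988, -0.0605, 0.2209]
tool_rot: [[-0.002, 1.0, -0.001], [1.0, 0.002, -0.001], [-0.001, -0.001, -1.0]]
ft_force: [0.7, 1.1, 0.2]
opening: 1.0
grip_force: 0.0
```

```bash
python3 -c "
from h import *
print(go(.5,-.0627,.065,0), ctrl.state()['tcp_pos'])
import cv2
a=imaging.read_camera('scene')[:,:,::-1];cv2.imwrite('pics/s1.png',cv2.resize(a[100:350,200:500],None,fx=2.5,fy=2.4))"
```

```text
(array([-0.004 ,  0.0027,  0.3118]), np.float64(0.0021), array([-0.32, -0.09,  2.  , -0.  ,  1.23, -0.32])) [ 0.49875396 -0.06054473  0.22088291]
```

View pics/s1.png

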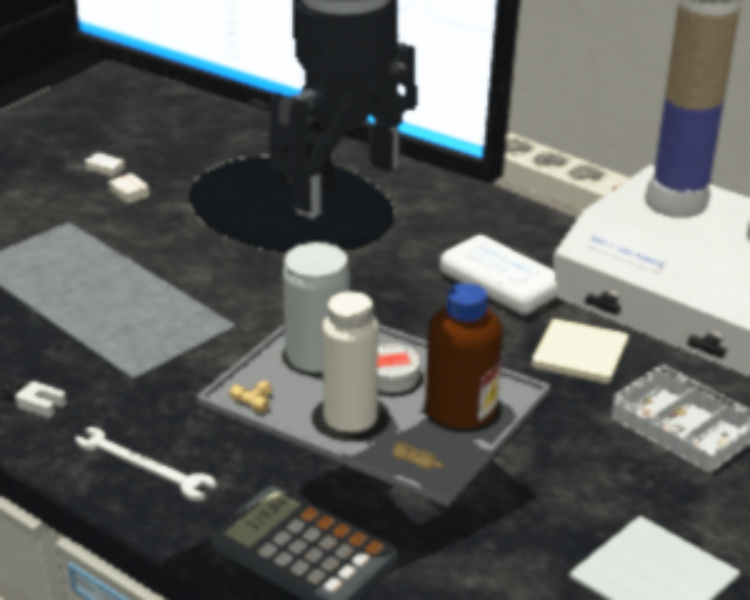

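The gripper stands open over the slim bottle with its jaws along x, and all objects are undisturbed. I'll descend.

Emit:
servo_tool([
  [[1, -0.003, 0.003, 0, 0], [1, -0.003, 0.003, 0.06, 0], [1, -0.003, 0.003, 0.12, 0], [1, -0.003, 0.003, 0.18, 0], [1, -0.003, 0.003, 0.23, 0], [1, -0.003, 0.003, 0.27, 0], [1, -0.003, 0.003, 0.295, 0], [1, -0.003, 0.003, 0.31, 0], [1, -0.003, 0.003, 0.312, 0], [1, -0.003, 0.003, 0.312, 0]],
])

```text
t: 2.65
tcp_pos: [0.5008, -0.0574, 0.0654]
tool_rot: [[-0.008, 1.0, -0.0], [1.0, 0.008, 0.0], [0.0, -0.0, -1.0]]
ft_force: [1.1, -0.1, 0.3]
opening: 0.999
grip_force: 0.0
```

Emit:
servo_tool([
  [[-1, 0, 0, 0, 0], [-1, 0, 0, 0, 0], [-1, 0, 0, 0, 0], [-1, 0, 0, 0, 0], [-1, 0, 0, 0, 0], [-1, 0, 0, 0, 0], [-1, 0, 0, 0, 0], [-1, 0, 0, 0, 0], [-1, 0, 0, 0, 0], [-1, 0, 0, 0, 0]],
])

```text
t: 3.48
tcp_pos: [0.5011, -0.0587, 0.0667]
tool_rot: [[-0.007, 1.0, 0.001], [1.0, 0.007, -0.0], [-0.0, 0.001, -1.0]]
ft_force: [-3.3, 0.1, 6.2]
opening: 0.528
grip_force: 50.9
```

```bash
python3 -c "
from h import *
s=ctrl.state();print(s['tcp_pos'],s['opening'],s['grip_force'],s['ft_force'])
import cv2
a=imaging.read_camera('scene')[:,:,::-1];cv2.imwrite('pics/s2.png',cv2.resize(a[150:320,250:450],None,fx=3,fy=3))"
```

```text
[ 0.50107608 -0.05865602  0.06665248] 0.5276158067632805 50.85648700129241 [-3.2707687   0.12498385  6.20924346]
```

View pics/s2.png

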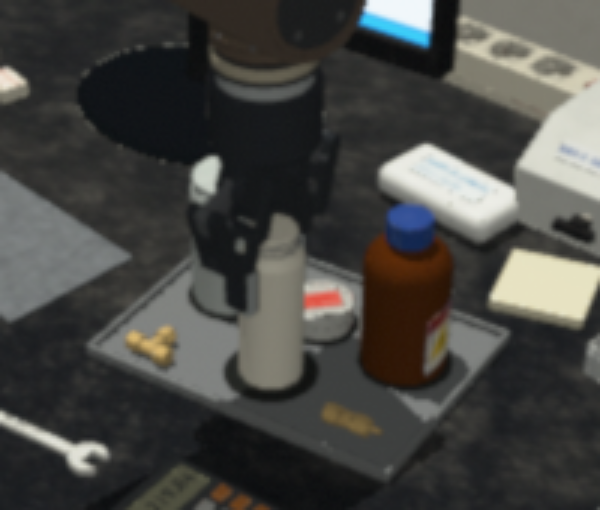

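The slim bottle is gripped (51 N, opening 0.528, about 46 mm) and upright. I'll lift it and carry it to the far mat slot.

Emit:
servo_tool([
  [[-1, 0, 0, -0.02, 0], [-1, 0, 0, -0.06, 0], [-1, 0, 0, -0.1, 0], [-1, 0, 0, -0.15, 0], [-1, 0, 0, -0.2, 0], [-1, 0, 0, -0.25, 0], [-1, 0, 0, -0.28, 0], [-1, 0, 0, -0.3, 0], [-1, 0, 0, -0.3, 0], [-1, 0, 0, -0.3, 0]],
])

```text
t: 4.37
tcp_pos: [0.5004, -0.0583, 0.2151]
tool_rot: [[-0.007, 1.0, 0.0], [1.0, 0.007, 0.0], [0.0, 0.0, -1.0]]
ft_force: [0.6, 0.5, -0.5]
opening: 0.523
grip_force: 51.3
```

Emit:
servo_tool([
  [[-1, 0.02, 0.002, 0, 0], [-1, 0.08, 0.005, 0, 0], [-1, 0.15, 0.01, 0, 0], [-1, 0.22, 0.015, 0, 0], [-1, 0.29, 0.02, 0, 0], [-1, 0.36, 0.02, 0, 0], [-1, 0.43, 0.02, 0, 0], [-1, 0.5, 0.02, 0, 0], [-1, 0.57, 0.02, 0, 0], [-1, 0.63, 0.02, 0, 0]],
])

```text
t: 5.2
tcp_pos: [0.5066, 0.2593, 0.213]
tool_rot: [[-0.008, 1.0, -0.004], [1.0, 0.008, -0.0], [-0.0, -0.004, -1.0]]
ft_force: [0.9, 0.3, -1.2]
opening: 0.525
grip_force: 51.3
```

Emit:
servo_tool([
  [[-1, 0.06, 0, 0, 0], [-1, 0.11, 0, 0, 0], [-1, 0.14, 0, 0, 0], [-1, 0.157, 0, 0, 0], [-1, 0.157, 0, 0, 0], [-1, 0.157, 0, 0, 0], [-1, 0.157, 0, 0, 0]],
])

```text
t: 5.78
tcp_pos: [0.5079, 0.334, 0.2149]
tool_rot: [[-0.006, 1.0, -0.001], [1.0, 0.006, -0.001], [-0.001, -0.001, -1.0]]
ft_force: [0.8, 0.1, -1.8]
opening: 0.528
grip_force: 51.3
```

```bash
python3 -c "
from h import *
print(go(.511,.340,.066,0)); s=ctrl.state();print(s['t'],s['tcp_pos'],s['opening'],s['grip_force'],s['ft_force'])"
```

```text
(array([0.0122, 0.0064, 0.2978]), np.float64(0.0074), array([ 0.42,  0.15,  1.76, -0.  ,  1.23,  0.41]))
5.7833 [0.50791793 0.33403454 0.21490108] 0.5276084187035414 51.292091477662325 [ 0.80314518  0.13703835 -1.80582939]
```

Emit:
servo_tool([
  [[-1, 0.012, 0.006, 0.02, 0], [-1, 0.012, 0.006, 0.07, 0], [-1, 0.012, 0.006, 0.12, 0], [-1, 0.012, 0.006, 0.17, 0], [-1, 0.012, 0.006, 0.22, 0], [-1, 0.012, 0.006, 0.26, 0], [-1, 0.012, 0.006, 0.28, 0], [-1, 0.012, 0.006, 0.29, 0], [-1, 0.012, 0.006, 0.296, 0], [-1, 0.012, 0.006, 0.297, 0]],
])

```text
t: 6.62
tcp_pos: [0.5115, 0.3412, 0.0673]
tool_rot: [[-0.006, 1.0, 0.001], [1.0, 0.006, 0.0], [0.0, 0.001, -1.0]]
ft_force: [-0.0, -0.5, -1.7]
opening: 0.523
grip_force: 51.3
```

Emit:
servo_tool([
  [[-1, 0, 0, 0, 0], [-1, 0, 0, 0, 0], [-1, 0, 0, 0, 0]],
])

```text
t: 6.87
tcp_pos: [0.5117, 0.3416, 0.0682]
tool_rot: [[-0.007, 1.0, 0.002], [1.0, 0.007, 0.001], [0.001, 0.002, -1.0]]
ft_force: [1.2, 0.4, -1.6]
opening: 0.521
grip_force: 51.3
```

Emit:
servo_tool([
  [[-1, 0, 0, 0.002, 0], [-1, 0, 0, 0.003, 0], [-1, 0, 0, 0.004, 0], [-1, 0, 0, 0.004, 0], [-1, 0, 0, 0.004, 0]],
])

```text
t: 7.28
tcp_pos: [0.5111, 0.3415, 0.0657]
tool_rot: [[-0.007, 1.0, 0.001], [1.0, 0.007, 0.0], [0.0, 0.001, -1.0]]
ft_force: [-2.2, 0.1, 3.6]
opening: 0.526
grip_force: 51.7
```

Contact made, so I release and rise, then head over the can.

Emit:
servo_tool([
  [[1, 0, 0, 0, 0], [1, 0, 0, 0, 0], [1, 0, 0, 0, 0], [1, 0, 0, 0, 0], [1, 0, 0, 0, 0], [1, 0, 0, 0, 0], [1, 0, 0, -0.03, 0], [1, 0, 0, -0.1, 0], [1, 0, 0, -0.17, 0], [1, 0, 0, -0.24, 0]],
])

```text
t: 8.12
tcp_pos: [0.5103, 0.3409, 0.1855]
tool_rot: [[-0.007, 1.0, -0.001], [1.0, 0.007, -0.001], [-0.001, -0.001, -1.0]]
ft_force: [0.2, 0.1, -1.0]
opening: 1.001
grip_force: 0.0
```

Emit:
servo_tool([
  [[1, -0.05, 0, -0.04, 0], [1, -0.12, 0.04, -0.05, 0], [1, -0.2, 0.08, -0.05, 0], [1, -0.28, 0.08, -0.05, 0], [1, -0.36, 0.08, -0.05, 0], [1, -0.44, 0.08, -0.05, 0], [1, -0.52, 0.08, -0.05, 0], [1, -0.58, 0.08, -0.05, 0], [1, -0.63, 0.08, -0.05, 0], [1, -0.648, 0.083, -0.05, 0]],
])

```text
t: 8.95
tcp_pos: [0.5544, 0.0143, 0.2099]
tool_rot: [[-0.003, 1.0, 0.0], [1.0, 0.003, -0.001], [-0.001, 0.0, -1.0]]
ft_force: [0.6, 1.7, 0.6]
opening: 1.002
grip_force: 0.0
```

Emit:
servo_tool([
  [[1, 0, 0, 0, 0], [1, 0, 0, 0, 0], [1, 0, 0, 0, 0]],
])

```text
t: 9.2
tcp_pos: [0.5545, 0.0187, 0.2097]
tool_rot: [[-0.008, 1.0, -0.0], [1.0, 0.008, 0.001], [0.001, -0.0, -1.0]]
ft_force: [-0.3, 0.4, 0.6]
opening: 0.998
grip_force: 0.0
```

```bash
python3 -c "
from h import *
print(go(.553,.0172,.058,0)); s=ctrl.state();print(s['t'],s['tcp_pos'],s['ft_force'])
import cv2
a=imaging.read_camera('top')[:,:,::-1];cv2.imwrite('pics/t3.png',cv2.resize(a[150:290,140:440],None,fx=2.6,fy=2.6))"
```

```text
(array([-0.0031, -0.003 ,  0.3035]), np.float64(0.0101), array([-0.15,  0.04,  1.89,  0.  ,  1.21, -0.16]))
9.2 [0.5545171  0.01866997 0.209745  ] [-0.29032352  0.44136824  0.5941638 ]
```

View pics/t3.png

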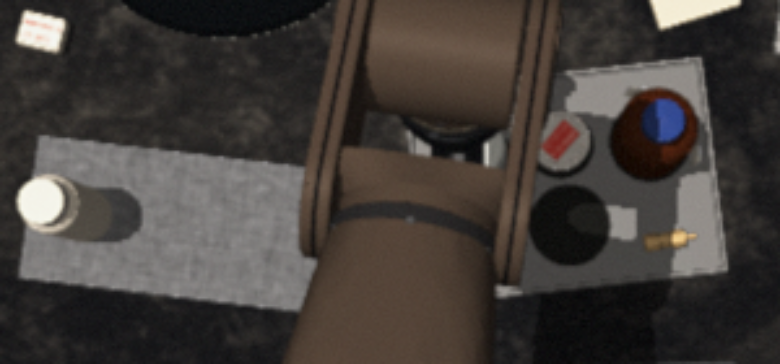

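The slim bottle stands upright on the mat (cap at (45,203) in the crop), and its disc in the tray is empty. Now the can.

Emit:
servo_tool([
  [[1, -0.003, -0.003, 0.03, 0.01], [1, -0.003, -0.003, 0.08, 0.01], [1, -0.003, -0.003, 0.13, 0.01], [1, -0.003, -0.003, 0.18, 0.01], [1, -0.003, -0.003, 0.23, 0.01], [1, -0.003, -0.003, 0.27, 0.01], [1, -0.003, -0.003, 0.29, 0.01], [1, -0.003, -0.003, 0.3, 0.01], [1, -0.003, -0.003, 0.304, 0.01], [1, -0.003, -0.003, 0.304, 0.01]],
])

```text
t: 10.08
tcp_pos: [0.5537, 0.0164, 0.0585]
tool_rot: [[0.0, 1.0, 0.001], [1.0, -0.0, -0.0], [-0.0, 0.001, -1.0]]
ft_force: [0.1, -0.3, 1.2]
opening: 0.999
grip_force: 0.0
```

Emit:
servo_tool([
  [[-1, 0, 0, 0, 0], [-1, 0, 0, 0, 0], [-1, 0, 0, 0, 0], [-1, 0, 0, 0, 0], [-1, 0, 0, 0, 0], [-1, 0, 0, 0, 0], [-1, 0, 0, 0, 0], [-1, 0, 0, 0, 0]],
])

```text
t: 10.75
tcp_pos: [0.5537, 0.0158, 0.0596]
tool_rot: [[0.001, 1.0, 0.001], [1.0, -0.001, -0.0], [-0.0, 0.001, -1.0]]
ft_force: [-2.9, -0.1, 6.8]
opening: 0.67
grip_force: 52.7
```

Emit:
servo_tool([
  [[-1, 0, 0, -0.02, 0], [-1, 0, 0, -0.06, 0], [-1, 0, 0, -0.11, 0], [-1, 0, 0, -0.17, 0], [-1, 0, 0, -0.23, 0], [-1, 0, 0, -0.27, 0], [-1, 0, 0, -0.29, 0], [-1, 0, 0, -0.3, 0], [-1, 0, 0, -0.3, 0]],
])

```text
t: 11.5
tcp_pos: [0.5532, 0.016, 0.2084]
tool_rot: [[0.001, 1.0, 0.001], [1.0, -0.001, -0.0], [-0.0, 0.001, -1.0]]
ft_force: [-0.3, -0.3, -1.0]
opening: 0.67
grip_force: 53.6
```

Emit:
servo_tool([
  [[-1, 0.02, -0.01, 0, 0], [-1, 0.07, -0.03, 0, 0], [-1, 0.14, -0.05, 0, 0], [-1, 0.21, -0.07, 0, 0], [-1, 0.28, -0.09, 0, 0], [-1, 0.35, -0.1, 0, 0], [-1, 0.41, -0.105, 0, 0], [-1, 0.45, -0.105, 0, 0], [-1, 0.47, -0.105, 0, 0], [-1, 0.47, -0.105, 0, 0]],
])

```text
t: 12.33
tcp_pos: [0.4992, 0.2527, 0.2057]
tool_rot: [[-0.002, 1.0, -0.004], [1.0, 0.002, -0.001], [-0.001, -0.004, -1.0]]
ft_force: [0.6, -0.5, -1.4]
opening: 0.665
grip_force: 53.6
```

Emit:
servo_tool([
  [[-1, 0, 0, 0, 0], [-1, 0, 0, 0, 0], [-1, 0, 0, 0, 0]],
])

```text
t: 12.58
tcp_pos: [0.5009, 0.2498, 0.2074]
tool_rot: [[0.003, 1.0, -0.001], [1.0, -0.003, -0.001], [-0.001, -0.001, -1.0]]
ft_force: [-0.5, -0.1, -2.0]
opening: 0.67
grip_force: 53.6
```

```bash
python3 -c "
from h import *
print(go(.501,.2505,.0585,0)); s=ctrl.state();print(s['t'],s['tcp_pos'],s['ft_force'])"
```

```text
(array([0.0016, 0.0005, 0.2978]), np.float64(-0.0034), array([ 0.28,  0.05,  1.89, -0.  ,  1.2 ,  0.28]))
12.5833 [0.50086255 0.24979076 0.20738846] [-0.46854378 -0.09046652 -1.95227618]
```

Emit:
servo_tool([
  [[-1, 0.002, 0, 0.02, 0], [-1, 0.002, 0, 0.07, 0], [-1, 0.002, 0, 0.12, 0], [-1, 0.002, 0, 0.17, 0], [-1, 0.002, 0, 0.22, 0], [-1, 0.002, 0, 0.26, 0], [-1, 0.002, 0, 0.28, 0], [-1, 0.002, 0, 0.29, 0], [-1, 0.002, 0, 0.294, 0], [-1, 0.002, 0, 0.296, 0]],
])

```text
t: 13.42
tcp_pos: [0.5016, 0.252, 0.0605]
tool_rot: [[0.001, 1.0, 0.001], [1.0, -0.001, 0.0], [0.0, 0.001, -1.0]]
ft_force: [0.5, -0.0, -1.4]
opening: 0.661
grip_force: 53.6
```

Emit:
servo_tool([
  [[-1, 0, 0, 0.001, 0], [-1, 0, 0, 0.002, 0], [-1, 0, 0, 0.002, 0], [-1, 0, 0, 0.002, 0]],
])

```text
t: 13.75
tcp_pos: [0.5013, 0.2522, 0.0597]
tool_rot: [[0.001, 1.0, 0.002], [1.0, -0.001, 0.0], [0.0, 0.002, -1.0]]
ft_force: [-0.4, -0.4, -1.3]
opening: 0.668
grip_force: 53.6
```

Emit:
servo_tool([
  [[-1, 0, 0, 0.001, 0], [-1, 0, 0, 0.002, 0], [-1, 0, 0, 0.003, 0], [-1, 0, 0, 0.003, 0], [-1, 0, 0, 0.003, 0]],
])

```text
t: 14.17
tcp_pos: [0.5012, 0.2523, 0.0586]
tool_rot: [[0.001, 1.0, 0.0], [1.0, -0.001, 0.0], [0.0, 0.0, -1.0]]
ft_force: [-2.6, -0.9, 5.1]
opening: 0.668
grip_force: 54.2
```

Emit:
servo_tool([
  [[1, 0, 0, 0, 0], [1, 0, 0, 0, 0], [1, 0, 0, 0, 0], [1, 0, 0, 0, 0], [1, 0, 0, 0, 0], [1, 0, 0, -0.03, 0], [1, 0, 0, -0.1, 0], [1, 0, 0, -0.17, 0], [1, 0, 0, -0.24, 0], [1, 0, 0, -0.3, 0]],
])

```text
t: 15.0
tcp_pos: [0.5011, 0.2521, 0.2097]
tool_rot: [[0.001, 1.0, 0.002], [1.0, -0.001, 0.0], [0.0, 0.002, -1.0]]
ft_force: [0.7, 0.9, 0.3]
opening: 1.001
grip_force: 0.0
```

Emit:
servo_tool([
  [[1, -0.05, 0.01, -0.01, 0], [1, -0.12, 0.03, -0.01, 0], [1, -0.2, 0.05, -0.01, 0], [1, -0.28, 0.07, -0.01, 0], [1, -0.36, 0.09, -0.01, 0], [1, -0.44, 0.11, -0.01, 0], [1, -0.52, 0.13, -0.01, 0], [1, -0.6, 0.133, -0.01, 0], [1, -0.68, 0.133, -0.01, 0], [1, -0.74, 0.133, -0.01, 0]],
])

```text
t: 15.83
tcp_pos: [0.5667, -0.1211, 0.2122]
tool_rot: [[0.003, 1.0, 0.0], [1.0, -0.003, -0.001], [-0.001, 0.0, -1.0]]
ft_force: [-0.3, -0.4, 0.0]
opening: 0.999
grip_force: 0.0
```

Emit:
servo_tool([
  [[1, -0.024, 0, 0, 0], [1, -0.024, 0, 0, 0], [1, -0.024, 0, 0, 0], [1, -0.024, 0, 0, 0], [1, -0.024, 0, 0, 0]],
])

```text
t: 16.25
tcp_pos: [0.567, -0.1282, 0.2123]
tool_rot: [[-0.001, 1.0, -0.0], [1.0, 0.001, 0.0], [0.0, -0.0, -1.0]]
ft_force: [-0.6, 0.5, -0.0]
opening: 0.998
grip_force: 0.0
```

```bash
python3 -c "
from h import *
print(go(.5675,-.1297,.068,0)); s=ctrl.state();print(s['t'],s['tcp_pos'],s['ft_force'])
import cv2
a=imaging.read_camera('top')[:,:,::-1];cv2.imwrite('pics/t4.png',cv2.resize(a[150:290,140:440],None,fx=2.6,fy=2.6))"
```

```text
(array([-0.003 ,  0.0011,  0.2885]), np.float64(0.0015), array([-0.4 ,  0.1 ,  1.83,  0.  ,  1.21, -0.4 ]))
16.25 [ 0.56697057 -0.1282488   0.21226535] [-0.61012414  0.50321386 -0.00643137]
```

View pics/t4.png

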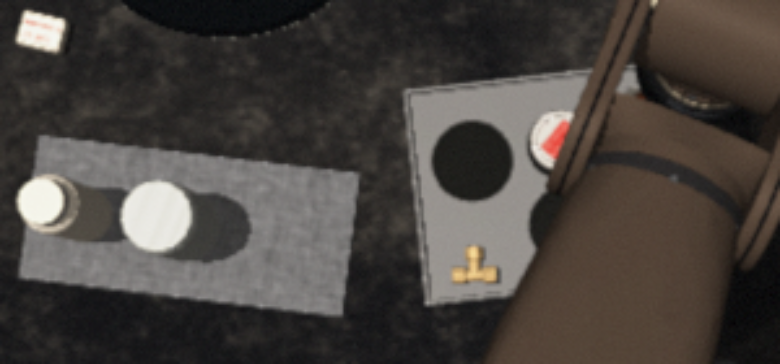

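The slim bottle (45,203) and the can (157,217) stand on the mat, and the tin and tee are untouched. Now the amber bottle.

Emit:
servo_tool([
  [[1, -0.003, 0.001, 0.03, 0], [1, -0.003, 0.001, 0.08, 0], [1, -0.003, 0.001, 0.13, 0], [1, -0.003, 0.001, 0.17, 0], [1, -0.003, 0.001, 0.21, 0], [1, -0.003, 0.001, 0.25, 0], [1, -0.003, 0.001, 0.275, 0], [1, -0.003, 0.001, 0.285, 0], [1, -0.003, 0.001, 0.289, 0], [1, -0.003, 0.001, 0.289, 0]],
])

```text
t: 17.13
tcp_pos: [0.5678, -0.1312, 0.0682]
tool_rot: [[0.0, 1.0, 0.0], [1.0, -0.0, -0.0], [-0.0, 0.0, -1.0]]
ft_force: [-0.2, 0.1, 0.5]
opening: 1.002
grip_force: 0.0
```

Emit:
servo_tool([
  [[-1, 0, 0, 0, 0], [-1, 0, 0, 0, 0], [-1, 0, 0, 0, 0], [-1, 0, 0, 0, 0], [-1, 0, 0, 0, 0], [-1, 0, 0, 0, 0], [-1, 0, 0, 0, 0], [-1, 0, 0, 0, 0]],
], squeeze=55)

```text
t: 17.8
tcp_pos: [0.568, -0.1319, 0.0696]
tool_rot: [[0.001, 1.0, 0.001], [1.0, -0.001, -0.001], [-0.001, 0.001, -1.0]]
ft_force: [-3.4, 0.9, 6.2]
opening: 0.718
grip_force: 58.9
```

Emit:
servo_tool([
  [[-1, 0, 0, -0.02, 0], [-1, 0, 0, -0.06, 0], [-1, 0, 0, -0.11, 0], [-1, 0, 0, -0.17, 0], [-1, 0, 0, -0.23, 0], [-1, 0, 0, -0.27, 0], [-1, 0, 0, -0.29, 0], [-1, 0, 0, -0.3, 0], [-1, 0, 0, -0.3, 0]],
])

```text
t: 18.55
tcp_pos: [0.5673, -0.1314, 0.2179]
tool_rot: [[0.001, 1.0, 0.0], [1.0, -0.001, -0.0], [-0.0, 0.0, -1.0]]
ft_force: [0.2, 0.0, -3.2]
opening: 0.712
grip_force: 60.8
```

Emit:
servo_tool([
  [[-1, 0.02, -0.01, 0, 0], [-1, 0.07, -0.03, 0, 0], [-1, 0.14, -0.05, 0, 0], [-1, 0.21, -0.07, 0, 0], [-1, 0.28, -0.09, 0, 0], [-1, 0.35, -0.11, 0, 0], [-1, 0.42, -0.13, 0, 0], [-1, 0.49, -0.15, 0, 0], [-1, 0.55, -0.152, 0, 0], [-1, 0.58, -0.152, 0, 0]],
])

```text
t: 19.38
tcp_pos: [0.4885, 0.162, 0.2151]
tool_rot: [[-0.002, 1.0, -0.005], [1.0, 0.002, 0.001], [0.001, -0.005, -1.0]]
ft_force: [0.8, 0.2, -4.1]
opening: 0.712
grip_force: 60.9
```

Emit:
servo_tool([
  [[-1, 0.01, 0, 0, 0], [-1, 0.012, 0, 0, 0], [-1, 0.012, 0, 0, 0], [-1, 0.012, 0, 0, 0], [-1, 0.012, 0, 0, 0]],
])

```text
t: 19.8
tcp_pos: [0.4917, 0.1635, 0.2174]
tool_rot: [[0.003, 1.0, -0.001], [1.0, -0.003, -0.0], [-0.0, -0.001, -1.0]]
ft_force: [0.2, -0.1, -4.2]
opening: 0.712
grip_force: 60.9
```

```bash
python3 -c "
from h import *
print(go(.491,.165,.0686,0)); s=ctrl.state();print(s['t'],s['tcp_pos'],s['ft_force'])"
```

```text
(array([ 0.0032, -0.0011,  0.2975]), np.float64(-0.0033), array([ 0.13, -0.05,  1.97, -0.  ,  1.22,  0.13]))
19.8 [0.49169084 0.16347835 0.2173682 ] [ 0.2362727  -0.05502028 -4.21144378]
```

Emit:
servo_tool([
  [[-1, 0.002, -0.001, 0.02, 0], [-1, 0.002, -0.001, 0.07, 0], [-1, 0.002, -0.001, 0.12, 0], [-1, 0.002, -0.001, 0.17, 0], [-1, 0.002, -0.001, 0.22, 0], [-1, 0.002, -0.001, 0.26, 0], [-1, 0.002, -0.001, 0.28, 0], [-1, 0.002, -0.001, 0.29, 0], [-1, 0.002, -0.001, 0.295, 0], [-1, 0.002, -0.001, 0.297, 0]],
])

```text
t: 20.63
tcp_pos: [0.492, 0.1655, 0.0699]
tool_rot: [[0.001, 1.0, 0.001], [1.0, -0.001, 0.0], [0.0, 0.001, -1.0]]
ft_force: [-0.3, 0.2, -4.3]
opening: 0.716
grip_force: 61.1
```

Emit:
servo_tool([
  [[-1, 0, 0, 0.001, 0], [-1, 0, 0, 0.002, 0], [-1, 0, 0, 0.003, 0], [-1, 0, 0, 0.003, 0], [-1, 0, 0, 0.003, 0]],
])

```text
t: 21.05
tcp_pos: [0.4918, 0.1657, 0.0686]
tool_rot: [[0.001, 1.0, 0.002], [1.0, -0.001, 0.0], [0.0, 0.002, -1.0]]
ft_force: [-0.2, 0.4, -3.1]
opening: 0.709
grip_force: 61.0
```

Emit:
servo_tool([
  [[-1, 0, 0, 0.001, 0], [-1, 0, 0, 0.002, 0], [-1, 0, 0, 0.002, 0], [-1, 0, 0, 0.002, 0]],
])

```text
t: 21.38
tcp_pos: [0.4919, 0.1657, 0.0685]
tool_rot: [[0.001, 1.0, 0.001], [1.0, -0.001, 0.0], [0.0, 0.001, -1.0]]
ft_force: [-3.5, -0.3, 5.3]
opening: 0.714
grip_force: 61.5
```

Emit:
servo_tool([
  [[1, 0, 0, 0, 0], [1, 0, 0, 0, 0], [1, 0, 0, 0, 0], [1, 0, 0, 0, 0], [1, 0, 0, 0, 0], [1, 0, 0, -0.03, 0], [1, 0, 0, -0.1, 0], [1, 0, 0, -0.17, 0], [1, 0, 0, -0.24, 0], [1, 0, 0, -0.28, 0]],
])

```text
t: 22.22
tcp_pos: [0.4929, 0.1658, 0.2113]
tool_rot: [[0.001, 1.0, 0.006], [1.0, -0.001, 0.001], [0.001, 0.006, -1.0]]
ft_force: [0.1, 0.4, 0.1]
opening: 1.001
grip_force: 0.0
```

Emit:
servo_tool([
  [[1, -0.04, 0.02, 0, 0], [1, -0.1, 0.05, 0, 0], [1, -0.17, 0.08, 0, 0], [1, -0.24, 0.12, 0, 0], [1, -0.31, 0.148, 0, 0], [1, -0.37, 0.148, 0, 0], [1, -0.42, 0.148, 0, 0], [1, -0.442, 0.148, 0, 0], [1, -0.442, 0.148, 0, 0], [1, -0.442, 0.148, 0, 0]],
])

```text
t: 23.05
tcp_pos: [0.5648, -0.0552, 0.2066]
tool_rot: [[0.002, 1.0, -0.0], [1.0, -0.002, 0.001], [0.001, -0.0, -1.0]]
ft_force: [-1.0, 0.2, -0.9]
opening: 1.0
grip_force: 0.0
```

```bash
python3 -c "
from h import *
print(go(.5657,-.0557,.004,0)); s=ctrl.state();print(s['t'],s['tcp_pos'],s['ft_force'])
import cv2
a=imaging.read_camera('top')[:,:,::-1];cv2.imwrite('pics/t5.png',cv2.resize(a[150:290,140:440],None,fx=2.6,fy=2.6))"
```

```text
(array([-0.0014,  0.0018,  0.4052]), np.float64(-0.0025), array([-0.28,  0.07,  1.87,  0.  ,  1.2 , -0.27]))
23.05 [ 0.56484341 -0.05518093  0.20661686] [-1.019274    0.21509945 -0.89966693]
```

View pics/t5.png

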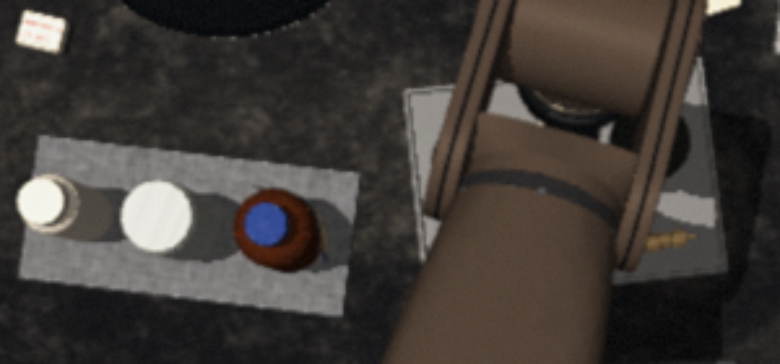

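All three stand on the mat, at (45,203), (157,217) and (265,225) in the crop. Next I lower onto the tin with the jaws narrowed to about 68 mm, to clear the rim.

Emit:
servo_tool([
  [[0.6, -0.001, 0.002, 0.03, 0], [0.6, -0.001, 0.002, 0.08, 0], [0.6, -0.001, 0.002, 0.13, 0], [0.6, -0.001, 0.002, 0.18, 0], [0.6, -0.001, 0.002, 0.23, 0], [0.6, -0.001, 0.002, 0.27, 0], [0.6, -0.001, 0.002, 0.3, 0], [0.6, -0.001, 0.002, 0.32, 0], [0.6, -0.001, 0.002, 0.33, 0], [0.6, -0.001, 0.002, 0.335, 0]],
])

```text
t: 23.93
tcp_pos: [0.5659, -0.0549, 0.0389]
tool_rot: [[-0.0, 1.0, -0.001], [1.0, 0.0, 0.0], [0.0, -0.001, -1.0]]
ft_force: [0.0, 0.0, 0.7]
opening: 0.795
grip_force: 0.0
```

```bash
python3 -c "
from h import *
print(go(.5657,-.0557,.004,0)); s=ctrl.state();print(s['t'],s['tcp_pos'],s['opening'])"
```

```text
(array([-0.0016, -0.0003,  0.0698]), np.float64(0.0005), array([-0.28,  0.29,  1.96,  0.  ,  0.89, -0.28]))
23.9333 [ 0.56587227 -0.05493159  0.03889485] 0.795029844531871
```

Emit:
servo_tool([
  [[0.6, -0.002, 0, 0.015, 0], [0.6, -0.002, 0, 0.03, 0], [0.6, -0.002, 0, 0.045, 0], [0.6, -0.002, 0, 0.055, 0], [0.6, -0.002, 0, 0.062, 0], [0.6, -0.002, 0, 0.066, 0], [0.6, -0.002, 0, 0.068, 0], [0.6, -0.002, 0, 0.068, 0]],
])

```text
t: 24.6
tcp_pos: [0.566, -0.0571, 0.0052]
tool_rot: [[0.001, 1.0, -0.0], [1.0, -0.001, 0.0], [0.0, -0.0, -1.0]]
ft_force: [1.0, -0.1, -0.3]
opening: 0.801
grip_force: 0.0
```

Emit:
servo_tool([
  [[-1, 0, 0, 0, 0], [-1, 0, 0, 0, 0], [-1, 0, 0, 0, 0], [-1, 0, 0, 0, 0], [-1, 0, 0, 0, 0], [-1, 0, 0, 0, 0], [-1, 0, 0, 0, 0], [-1, 0, 0, 0, 0]],
], squeeze=30)

```text
t: 25.27
tcp_pos: [0.5666, -0.0572, 0.0061]
tool_rot: [[0.001, 1.0, 0.001], [1.0, -0.001, -0.0], [-0.0, 0.001, -1.0]]
ft_force: [-1.1, -1.0, 5.4]
opening: 0.544
grip_force: 31.2
```

Emit:
servo_tool([
  [[-1, 0, 0, -0.01, 0], [-1, 0, 0, -0.04, 0], [-1, 0, 0, -0.08, 0], [-1, 0, 0, -0.12, 0], [-1, 0, 0, -0.16, 0], [-1, 0, 0, -0.18, 0], [-1, 0, 0, -0.19, 0], [-1, 0, 0, -0.19, 0]],
])

```text
t: 25.93
tcp_pos: [0.5663, -0.0571, 0.101]
tool_rot: [[0.001, 1.0, 0.001], [1.0, -0.001, -0.0], [-0.0, 0.001, -1.0]]
ft_force: [-0.1, -0.4, -0.3]
opening: 0.551
grip_force: 31.0
```

```bash
python3 -c "
from h import *
s=ctrl.state();print(s['tcp_pos'],s['opening'],s['ft_force'])
import cv2
a=imaging.read_camera('scene')[:,:,::-1];cv2.imwrite('pics/s6.png',cv2.resize(a[150:320,260:460],None,fx=3,fy=3,interpolation=cv2.INTER_CUBIC))"
```

```text
[ 0.56634052 -0.05711007  0.10102904] 0.5511232020001284 [-0.08372135 -0.38081937 -0.29740531]
```

View pics/s6.png

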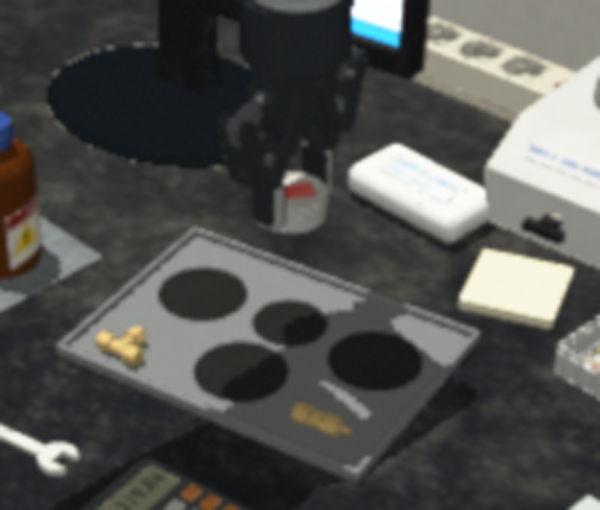

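The tin is lifted level, and both fittings lie in place. I'll carry it to the pad.

Emit:
servo_tool([
  [[-1, -0.03, -0.01, 0, 0], [-1, -0.09, -0.03, 0, 0], [-1, -0.16, -0.05, 0, 0], [-1, -0.23, -0.07, 0, 0], [-1, -0.3, -0.09, 0, 0], [-1, -0.37, -0.11, 0, 0], [-1, -0.44, -0.13, 0, 0], [-1, -0.51, -0.15, 0, 0], [-1, -0.56, -0.15, 0, 0], [-1, -0.59, -0.15, 0, 0]],
])

```text
t: 26.82
tcp_pos: [0.4891, -0.3542, 0.0984]
tool_rot: [[0.004, 1.0, -0.002], [1.0, -0.004, 0.001], [0.001, -0.002, -1.0]]
ft_force: [0.3, 0.4, -0.9]
opening: 0.547
grip_force: 31.0
```

Emit:
servo_tool([
  [[-1, -0.012, 0, 0, 0], [-1, -0.014, 0, 0, 0], [-1, -0.014, 0, 0, 0], [-1, -0.014, 0, 0, 0], [-1, -0.014, 0, 0, 0]],
])

```text
t: 27.23
tcp_pos: [0.491, -0.3573, 0.1]
tool_rot: [[-0.001, 1.0, -0.001], [1.0, 0.001, 0.001], [0.001, -0.001, -1.0]]
ft_force: [0.4, 0.4, 0.5]
opening: 0.545
grip_force: 31.0
```

```bash
python3 -c "
from h import *
print(go(.4912,-.359,.008,0)); s=ctrl.state();print(s['t'],s['tcp_pos'],s['ft_force'])"
```

```text
(array([-0.0036,  0.0005,  0.184 ]), np.float64(0.0011), array([-0.8 ,  0.28,  1.84,  0.  ,  1.02, -0.8 ]))
27.2333 [ 0.49099121 -0.35726853  0.09999828] [0.42112359 0.38489807 0.52240399]
```

Emit:
servo_tool([
  [[-1, -0.003, 0, 0.02, 0], [-1, -0.003, 0, 0.05, 0], [-1, -0.003, 0, 0.08, 0], [-1, -0.003, 0, 0.11, 0], [-1, -0.003, 0, 0.14, 0], [-1, -0.003, 0, 0.16, 0], [-1, -0.003, 0, 0.172, 0], [-1, -0.003, 0, 0.178, 0], [-1, -0.003, 0, 0.182, 0], [-1, -0.003, 0, 0.184, 0]],
])

```text
t: 28.07
tcp_pos: [0.4911, -0.3607, 0.0087]
tool_rot: [[0.001, 1.0, 0.001], [1.0, -0.001, -0.001], [-0.001, 0.001, -1.0]]
ft_force: [0.4, -0.1, -1.0]
opening: 0.551
grip_force: 31.0
```

Emit:
servo_tool([
  [[-1, 0, 0, 0.001, 0], [-1, 0, 0, 0.002, 0], [-1, 0, 0, 0.002, 0], [-1, 0, 0, 0.002, 0]],
])

```text
t: 28.4
tcp_pos: [0.4912, -0.3609, 0.0081]
tool_rot: [[0.001, 1.0, 0.001], [1.0, -0.001, -0.001], [-0.001, 0.001, -1.0]]
ft_force: [-0.8, 0.1, 1.0]
opening: 0.547
grip_force: 31.1
```

Emit:
servo_tool([
  [[-1, 0.002, 0, 0.001, 0], [-1, 0.002, 0, 0.001, 0], [0.6, 0.002, 0, 0.001, 0], [0.6, 0.002, 0, 0.001, 0], [0.6, 0.002, 0, 0.001, 0], [0.6, 0.002, 0, 0.001, 0], [0.6, 0.002, 0, 0.001, 0], [0.6, 0.002, 0, -0.03, 0], [1, 0.002, 0, -0.09, 0], [1, 0.002, 0, -0.15, 0]],
])

```text
t: 29.23
tcp_pos: [0.4896, -0.3582, 0.0812]
tool_rot: [[0.001, 1.0, -0.003], [1.0, -0.001, 0.003], [0.003, -0.003, -1.0]]
ft_force: [0.3, 0.8, 0.8]
opening: 0.998
grip_force: 0.0
```

Emit:
servo_tool([
  [[1, 0.01, 0, -0.05, 0], [1, 0.05, 0, -0.11, 0], [1, 0.12, 0, -0.18, 0], [1, 0.2, 0, -0.25, 0], [1, 0.28, 0, -0.27, 0], [1, 0.36, 0, -0.27, 0], [1, 0.44, 0, -0.27, 0], [1, 0.52, 0, -0.27, 0], [1, 0.58, 0, -0.27, 0], [1, 0.6, 0, -0.27, 0]],
])

```text
t: 30.07
tcp_pos: [0.4901, -0.0546, 0.2172]
tool_rot: [[-0.003, 1.0, -0.0], [1.0, 0.003, 0.002], [0.002, -0.0, -1.0]]
ft_force: [0.1, -0.5, -0.1]
opening: 1.003
grip_force: 0.0
```

```bash
python3 -c "
from h import *
s=ctrl.state();print(s['t'],s['tcp_pos'],s['ft_force'])
import cv2
im=imaging.read_camera('top')[:,:,::-1]
a=cv2.resize(im[195:265,140:285],None,fx=5,fy=5,interpolation=cv2.INTER_CUBIC);b=cv2.resize(im[210:268,470:525],None,fx=4,fy=4,interpolation=cv2.INTER_CUBIC)
o=np.zeros((582,725,3),np.uint8);o[:350]=a;o[350:,:220]=b;cv2.imwrite('pics/t7.png',o)"
```

```text
30.0667 [ 0.49010811 -0.05461906  0.21718614] [ 0.07638297 -0.46584791 -0.09913071]
```

View pics/t7.png

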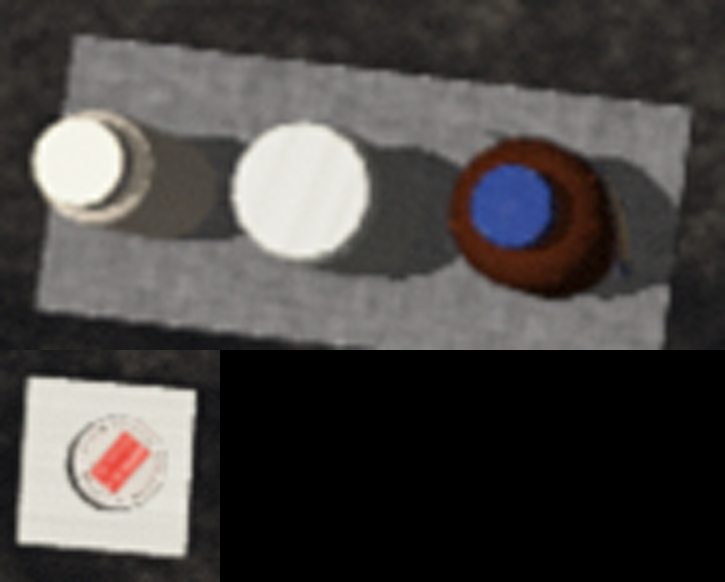

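The tin lies on the pad with its lid at about (118,462) in the crop, and the three tops are at (79,159), (302,190) and (512,206). I'll convert these to world positions.

```bash
python3 - <<'E'
from h import *
f=lambda u,v,z,ox,oy,s:ray("top",ox+(u+.5)/s-.5,oy+(v+.5)/s-.5,z)[:2].round(4)
print("tin",f(118,462-350,.026,470,210,4),"pad .4912 -.3575")
print("slim",f(79,159,.125,140,195,5),"can",f(302,190,.111,140,195,5),"amber",f(512,206,.128,140,195,5))
print(go(.492,.168,.215,0))
E
```

```text
tin [ 0.492  -0.3579] pad .4912 -.3575
slim [0.5112 0.3379] can [0.4997 0.2539] amber [0.4914 0.1684]
(array([0.4464, 0.0051, 0.0051]), np.float64(0.0051), array([-0.32, -0.11,  2.03,  0.  ,  1.22, -0.32]))
```

The tin is within 1 mm of the pad centre. Now the amber bottle goes back.

Emit:
servo_tool([
  [[1, 0.04, 0, 0, 0], [1, 0.1, 0.004, 0, 0], [1, 0.17, 0.004, 0, 0], [1, 0.24, 0.004, 0, 0], [1, 0.31, 0.004, 0, 0], [1, 0.37, 0.004, 0, 0], [1, 0.42, 0.004, 0, 0], [1, 0.445, 0.004, 0, 0], [1, 0.445, 0.004, 0, 0], [1, 0.445, 0.004, 0, 0]],
])

```text
t: 30.95
tcp_pos: [0.4935, 0.1623, 0.2171]
tool_rot: [[0.0, 1.0, -0.0], [1.0, -0.0, -0.001], [-0.001, -0.0, -1.0]]
ft_force: [-0.1, 0.7, -0.2]
opening: 0.998
grip_force: 0.0
```

Emit:
servo_tool([
  [[1, 0, 0, 0, 0], [1, 0, 0, 0, 0], [1, 0, 0, 0, 0]],
])

```text
t: 31.2
tcp_pos: [0.4935, 0.1618, 0.2173]
tool_rot: [[0.003, 1.0, -0.0], [1.0, -0.003, -0.0], [-0.0, -0.0, -1.0]]
ft_force: [-0.3, -0.5, 0.2]
opening: 1.002
grip_force: 0.0
```

```bash
python3 -c "
from h import *
print(go(.492,.168,.0675,0)); s=ctrl.state();print(s['t'],s['tcp_pos'],s['ft_force'])"
```

```text
(array([ 0.0125, -0.0029,  0.2996]), np.float64(-0.0036), array([ 0.12, -0.05,  1.97, -0.  ,  1.22,  0.12]))
31.2 [0.49345319 0.16180033 0.21731413] [-0.34304633 -0.48841581  0.15220425]
```

Emit:
servo_tool([
  [[1, 0.012, -0.003, 0.02, 0], [1, 0.012, -0.003, 0.06, 0], [1, 0.012, -0.003, 0.11, 0], [1, 0.012, -0.003, 0.16, 0], [1, 0.012, -0.003, 0.21, 0], [1, 0.012, -0.003, 0.25, 0], [1, 0.012, -0.003, 0.28, 0], [1, 0.012, -0.003, 0.295, 0], [1, 0.012, -0.003, 0.299, 0], [1, 0.012, -0.003, 0.299, 0]],
])

```text
t: 32.03
tcp_pos: [0.4915, 0.169, 0.0674]
tool_rot: [[0.001, 1.0, -0.001], [1.0, -0.001, -0.0], [-0.0, -0.001, -1.0]]
ft_force: [-1.1, -0.2, 0.5]
opening: 0.996
grip_force: 0.0
```

Emit:
servo_tool([
  [[-1, 0, 0, 0, 0], [-1, 0, 0, 0, 0], [-1, 0, 0, 0, 0], [-1, 0, 0, 0, 0], [-1, 0, 0, 0, 0], [-1, 0, 0, 0, 0], [-1, 0, 0, 0, 0], [-1, 0, 0, 0, 0]],
], squeeze=55)

```text
t: 32.7
tcp_pos: [0.4923, 0.1692, 0.0694]
tool_rot: [[0.001, 1.0, 0.001], [1.0, -0.001, 0.0], [0.0, 0.001, -1.0]]
ft_force: [-3.5, -0.1, 5.4]
opening: 0.718
grip_force: 58.9
```

Emit:
servo_tool([
  [[-1, 0, 0, -0.02, 0], [-1, 0, 0, -0.06, 0], [-1, 0, 0, -0.11, 0], [-1, 0, 0, -0.17, 0], [-1, 0, 0, -0.23, 0], [-1, 0, 0, -0.27, 0], [-1, 0, 0, -0.29, 0], [-1, 0, 0, -0.3, 0], [-1, 0, 0, -0.3, 0]],
])

```text
t: 33.45
tcp_pos: [0.4917, 0.169, 0.218]
tool_rot: [[0.001, 1.0, 0.001], [1.0, -0.001, 0.0], [0.0, 0.001, -1.0]]
ft_force: [-0.3, -0.5, -3.7]
opening: 0.712
grip_force: 60.8
```

Emit:
servo_tool([
  [[-1, -0.02, 0.01, 0, 0], [-1, -0.07, 0.03, 0, 0], [-1, -0.14, 0.05, 0, 0], [-1, -0.21, 0.07, 0, 0], [-1, -0.28, 0.09, 0, 0], [-1, -0.35, 0.11, 0, 0], [-1, -0.42, 0.13, 0, 0], [-1, -0.49, 0.15, 0, 0], [-1, -0.55, 0.151, 0, 0], [-1, -0.58, 0.151, 0, 0]],
])

```text
t: 34.28
tcp_pos: [0.566, -0.1252, 0.2149]
tool_rot: [[0.004, 1.0, -0.004], [1.0, -0.004, -0.0], [-0.0, -0.004, -1.0]]
ft_force: [-0.0, 1.3, -3.9]
opening: 0.713
grip_force: 60.9
```

Emit:
servo_tool([
  [[-1, -0.013, 0, 0, 0], [-1, -0.014, 0, 0, 0], [-1, -0.014, 0, 0, 0], [-1, -0.014, 0, 0, 0], [-1, -0.014, 0, 0, 0]],
])

```text
t: 34.7
tcp_pos: [0.5668, -0.1265, 0.2176]
tool_rot: [[-0.001, 1.0, -0.0], [1.0, 0.001, 0.001], [0.001, -0.0, -1.0]]
ft_force: [0.5, 0.9, -4.2]
opening: 0.718
grip_force: 60.9
```

```bash
python3 -c "
from h import *
print(go(.5675,-.1287,.0704,0)); s=ctrl.state();print(s['t'],s['tcp_pos'],s['ft_force'])"
```

```text
(array([-0.0047,  0.0015,  0.2945]), np.float64(0.0012), array([-0.39,  0.09,  1.83,  0.  ,  1.22, -0.4 ]))
34.7 [ 0.56681058 -0.12645941  0.21764265] [ 0.49172473  0.8882372  -4.24941613]
```

Emit:
servo_tool([
  [[-1, -0.003, 0.001, 0.02, 0], [-1, -0.003, 0.001, 0.07, 0], [-1, -0.003, 0.001, 0.12, 0], [-1, -0.003, 0.001, 0.17, 0], [-1, -0.003, 0.001, 0.22, 0], [-1, -0.003, 0.001, 0.26, 0], [-1, -0.003, 0.001, 0.28, 0], [-1, -0.003, 0.001, 0.288, 0], [-1, -0.003, 0.001, 0.292, 0], [-1, -0.003, 0.001, 0.294, 0]],
])

```text
t: 35.53
tcp_pos: [0.5684, -0.1297, 0.0718]
tool_rot: [[0.001, 1.0, 0.002], [1.0, -0.001, -0.001], [-0.001, 0.002, -1.0]]
ft_force: [0.7, -0.7, -3.1]
opening: 0.713
grip_force: 61.0
```

Emit:
servo_tool([
  [[-1, 0, 0, 0.001, 0], [-1, 0, 0, 0.002, 0], [-1, 0, 0, 0.003, 0], [-1, 0, 0, 0.003, 0], [-1, 0, 0, 0.003, 0]],
])

```text
t: 35.95
tcp_pos: [0.5682, -0.1299, 0.0705]
tool_rot: [[0.001, 1.0, 0.002], [1.0, -0.001, -0.001], [-0.001, 0.002, -1.0]]
ft_force: [-0.6, 0.3, -1.0]
opening: 0.714
grip_force: 61.3
```

Emit:
servo_tool([
  [[-1, 0, 0, 0.001, 0], [-1, 0, 0, 0.001, 0], [-1, 0, 0, 0.001, 0], [1, 0, 0, 0.001, 0], [1, 0, 0, 0.001, 0], [1, 0, 0, 0.001, 0], [1, 0, 0, 0.001, 0], [1, 0, 0, -0.03, 0], [1, 0, 0, -0.1, 0], [1, 0, 0, -0.17, 0]],
])

```text
t: 36.78
tcp_pos: [0.5658, -0.1289, 0.1529]
tool_rot: [[0.001, 1.0, -0.005], [1.0, -0.001, 0.002], [0.002, -0.005, -1.0]]
ft_force: [0.8, -0.2, 1.0]
opening: 1.0
grip_force: 0.0
```

Emit:
servo_tool([
  [[1, 0, 0, -0.05, 0], [1, 0.04, -0.01, -0.1, 0], [1, 0.11, -0.03, -0.12, 0], [1, 0.19, -0.05, -0.12, 0], [1, 0.27, -0.07, -0.12, 0], [1, 0.35, -0.09, -0.12, 0], [1, 0.43, -0.11, -0.12, 0], [1, 0.51, -0.13, -0.12, 0], [1, 0.58, -0.135, -0.12, 0], [1, 0.64, -0.135, -0.12, 0]],
])

```text
t: 37.62
tcp_pos: [0.499, 0.1929, 0.2143]
tool_rot: [[-0.0, 1.0, 0.0], [1.0, 0.0, 0.0], [0.0, 0.0, -1.0]]
ft_force: [0.9, -0.8, 0.5]
opening: 0.996
grip_force: 0.0
```

Emit:
servo_tool([
  [[1, 0.06, 0, 0, 0], [1, 0.1, 0, 0, 0], [1, 0.126, 0, 0, 0], [1, 0.126, 0, 0, 0], [1, 0.126, 0, 0, 0], [1, 0.126, 0, 0, 0]],
])

```text
t: 38.12
tcp_pos: [0.5004, 0.2525, 0.2141]
tool_rot: [[0.002, 1.0, -0.0], [1.0, -0.002, -0.001], [-0.001, -0.0, -1.0]]
ft_force: [-0.8, -1.0, -0.1]
opening: 1.0
grip_force: 0.0
```

```bash
python3 -c "
from h import *
print(go(.5007,.2535,.0575,0)); s=ctrl.state();print(s['t'],s['tcp_pos'],s['ft_force'])
import cv2
im=imaging.read_camera('top')[:,:,::-1]
cv2.imwrite('pics/t8.png',cv2.resize(im[165:275,285:430],None,fx=5.5,fy=5.4,interpolation=cv2.INTER_CUBIC))"
```

```text
(array([0.0022, 0.0008, 0.3131]), np.float64(-0.0022), array([ 0.29,  0.05,  1.88, -0.  ,  1.21,  0.29]))
38.1167 [0.50038965 0.25253334 0.21406034] [-0.76162437 -1.04809058 -0.14682053]
```

View pics/t8.png

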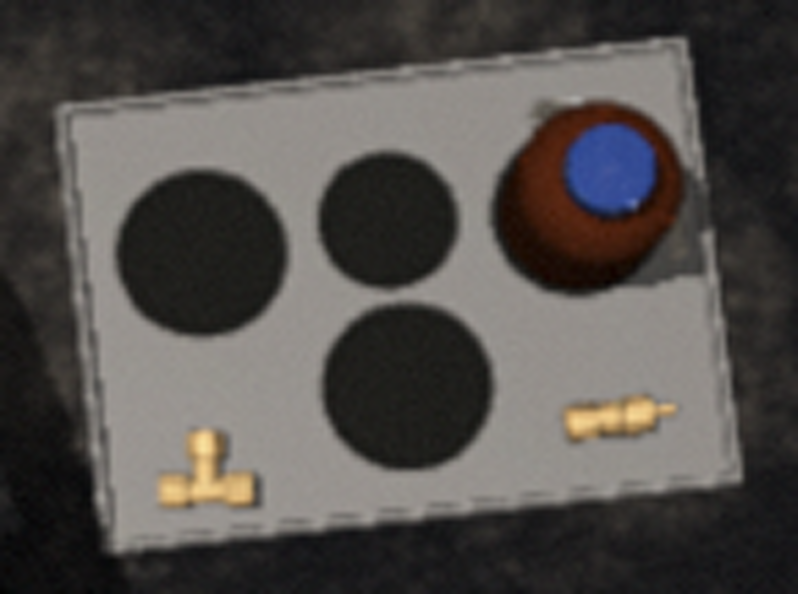

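The amber cap is at (611,170), against (607,169) at the start, so about 1.5 mm off. The fittings haven't moved. Next the can.

Emit:
servo_tool([
  [[1, 0.001, 0, 0.03, 0], [1, 0.001, 0, 0.08, 0], [1, 0.001, 0, 0.13, 0], [1, 0.001, 0, 0.18, 0], [1, 0.001, 0, 0.23, 0], [1, 0.001, 0, 0.27, 0], [1, 0.001, 0, 0.295, 0], [1, 0.001, 0, 0.308, 0], [1, 0.001, 0, 0.312, 0], [1, 0.001, 0, 0.312, 0]],
])

```text
t: 39.0
tcp_pos: [0.5009, 0.2537, 0.0588]
tool_rot: [[0.002, 1.0, 0.001], [1.0, -0.002, 0.0], [0.0, 0.001, -1.0]]
ft_force: [-0.3, -0.0, 0.5]
opening: 1.0
grip_force: 0.0
```

Emit:
servo_tool([
  [[-1, 0, 0, 0, 0], [-1, 0, 0, 0, 0], [-1, 0, 0, 0, 0], [-1, 0, 0, 0, 0], [-1, 0, 0, 0, 0], [-1, 0, 0, 0, 0], [-1, 0, 0, 0, 0], [-1, 0, 0, 0, 0]],
], squeeze=50)

```text
t: 39.67
tcp_pos: [0.5011, 0.2545, 0.0602]
tool_rot: [[0.001, 1.0, 0.002], [1.0, -0.001, 0.001], [0.001, 0.002, -1.0]]
ft_force: [-2.8, -0.3, 5.6]
opening: 0.668
grip_force: 52.9
```

Emit:
servo_tool([
  [[-1, 0, 0, -0.02, 0], [-1, 0, 0, -0.06, 0], [-1, 0, 0, -0.11, 0], [-1, 0, 0, -0.17, 0], [-1, 0, 0, -0.23, 0], [-1, 0, 0, -0.27, 0], [-1, 0, 0, -0.29, 0], [-1, 0, 0, -0.3, 0], [-1, 0, 0, -0.3, 0]],
])

```text
t: 40.42
tcp_pos: [0.5004, 0.2541, 0.209]
tool_rot: [[0.001, 1.0, 0.001], [1.0, -0.001, 0.0], [0.0, 0.001, -1.0]]
ft_force: [0.7, 0.2, -1.1]
opening: 0.666
grip_force: 53.6
```

Emit:
servo_tool([
  [[-1, -0.02, 0.01, 0, 0], [-1, -0.07, 0.03, 0, 0], [-1, -0.14, 0.05, 0, 0], [-1, -0.21, 0.07, 0, 0], [-1, -0.28, 0.09, 0, 0], [-1, -0.35, 0.1, 0, 0], [-1, -0.41, 0.105, 0, 0], [-1, -0.45, 0.105, 0, 0], [-1, -0.472, 0.105, 0, 0], [-1, -0.472, 0.105, 0, 0]],
])

```text
t: 41.25
tcp_pos: [0.5518, 0.0157, 0.2063]
tool_rot: [[0.004, 1.0, -0.003], [1.0, -0.004, -0.0], [-0.0, -0.003, -1.0]]
ft_force: [0.3, 0.3, -1.5]
opening: 0.666
grip_force: 53.6
```

Emit:
servo_tool([
  [[-1, 0, 0, 0, 0], [-1, 0, 0, 0, 0], [-1, 0, 0, 0, 0], [-1, 0, 0, 0, 0]],
])

```text
t: 41.58
tcp_pos: [0.5524, 0.0192, 0.2082]
tool_rot: [[-0.001, 1.0, -0.0], [1.0, 0.001, 0.0], [0.0, -0.0, -1.0]]
ft_force: [-0.2, 0.8, -1.8]
opening: 0.668
grip_force: 53.6
```

```bash
python3 -c "
from h import *
print(go(.553,.018,.0612,0)); s=ctrl.state();print(s['t'],s['tcp_pos'],s['ft_force'])"
```

```text
(array([-0.0025,  0.0012,  0.294 ]), np.float64(0.0011), array([-0.15,  0.04,  1.9 ,  0.  ,  1.2 , -0.15]))
41.5833 [0.55244245 0.01920097 0.20818577] [-0.18339829  0.76615339 -1.80134501]
```

Emit:
servo_tool([
  [[-1, -0.001, 0.001, 0.02, 0], [-1, -0.001, 0.001, 0.07, 0], [-1, -0.001, 0.001, 0.12, 0], [-1, -0.001, 0.001, 0.17, 0], [-1, -0.001, 0.001, 0.22, 0], [-1, -0.001, 0.001, 0.26, 0], [-1, -0.001, 0.001, 0.28, 0], [-1, -0.001, 0.001, 0.288, 0], [-1, -0.001, 0.001, 0.292, 0], [-1, -0.001, 0.001, 0.294, 0]],
])

```text
t: 42.42
tcp_pos: [0.5539, 0.0175, 0.0621]
tool_rot: [[0.001, 1.0, 0.002], [1.0, -0.001, -0.0], [-0.0, 0.002, -1.0]]
ft_force: [0.5, -0.6, -1.4]
opening: 0.666
grip_force: 53.7
```

Emit:
servo_tool([
  [[-1, 0, 0, 0.001, 0], [-1, 0, 0, 0.002, 0], [-1, 0, 0, 0.003, 0], [-1, 0, 0, 0.003, 0], [-1, 0, 0, 0.003, 0]],
])

```text
t: 42.83
tcp_pos: [0.5541, 0.0173, 0.0612]
tool_rot: [[0.001, 1.0, 0.002], [1.0, -0.001, -0.0], [-0.0, 0.002, -1.0]]
ft_force: [-0.7, -0.1, 3.8]
opening: 0.668
grip_force: 53.9
```

Emit:
servo_tool([
  [[1, 0, 0, 0, 0], [1, 0, 0, 0, 0], [1, 0, 0, 0, 0], [1, 0, 0, 0, 0], [1, 0, 0, 0, 0], [1, 0, 0, -0.03, 0], [1, 0, 0, -0.1, 0], [1, 0, 0, -0.17, 0], [1, 0, 0, -0.24, 0], [1, 0, 0, -0.3, 0]],
])

```text
t: 43.67
tcp_pos: [0.5533, 0.0175, 0.2122]
tool_rot: [[0.001, 1.0, 0.002], [1.0, -0.001, -0.0], [-0.0, 0.002, -1.0]]
ft_force: [1.0, -0.3, 0.1]
opening: 0.999
grip_force: 0.0
```

Emit:
servo_tool([
  [[1, 0.04, -0.01, -0.01, 0], [1, 0.1, -0.03, -0.01, 0], [1, 0.18, -0.05, -0.01, 0], [1, 0.26, -0.07, -0.01, 0], [1, 0.34, -0.086, -0.01, 0], [1, 0.42, -0.086, -0.01, 0], [1, 0.5, -0.086, -0.01, 0], [1, 0.57, -0.086, -0.01, 0], [1, 0.62, -0.086, -0.01, 0], [1, 0.642, -0.086, -0.01, 0]],
])

```text
t: 44.5
tcp_pos: [0.5096, 0.3416, 0.2146]
tool_rot: [[-0.002, 1.0, -0.0], [1.0, 0.002, 0.001], [0.001, -0.0, -1.0]]
ft_force: [-0.0, -0.3, 0.0]
opening: 0.999
grip_force: 0.0
```

Emit:
servo_tool([
  [[1, 0, 0, 0, 0], [1, 0, 0, 0, 0], [1, 0, 0, 0, 0], [1, 0, 0, 0, 0]],
])

```text
t: 44.83
tcp_pos: [0.5107, 0.337, 0.2148]
tool_rot: [[0.003, 1.0, -0.0], [1.0, -0.003, -0.001], [-0.001, -0.0, -1.0]]
ft_force: [-0.4, -0.3, -0.0]
opening: 1.003
grip_force: 0.0
```

```bash
python3 -c "
from h import *
print(go(.511,.338,.0645,0)); s=ctrl.state();print(s['t'],s['tcp_pos'],s['ft_force'])"
```

```text
(array([0.0022, 0.0007, 0.3005]), np.float64(-0.0036), array([ 0.42,  0.16,  1.75, -0.  ,  1.23,  0.42]))
44.8333 [0.51068741 0.3369679  0.21476721] [-0.41105211 -0.30312981 -0.00532612]
```

Emit:
servo_tool([
  [[1, 0, 0, 0.03, 0], [1, 0, 0, 0.08, 0], [1, 0, 0, 0.13, 0], [1, 0, 0, 0.18, 0], [1, 0, 0, 0.22, 0], [1, 0, 0, 0.26, 0], [1, 0, 0, 0.285, 0], [1, 0, 0, 0.296, 0], [1, 0, 0, 0.3, 0], [1, 0, 0, 0.3, 0]],
])

```text
t: 45.67
tcp_pos: [0.5109, 0.3382, 0.0653]
tool_rot: [[0.002, 1.0, 0.001], [1.0, -0.002, 0.0], [0.0, 0.001, -1.0]]
ft_force: [-0.6, 0.2, 0.6]
opening: 1.0
grip_force: 0.0
```

Emit:
servo_tool([
  [[-1, 0, 0, 0, 0], [-1, 0, 0, 0, 0], [-1, 0, 0, 0, 0], [-1, 0, 0, 0, 0], [-1, 0, 0, 0, 0], [-1, 0, 0, 0, 0], [-1, 0, 0, 0, 0], [-1, 0, 0, 0, 0], [-1, 0, 0, 0, 0], [-1, 0, 0, 0, 0]],
])

```text
t: 46.5
tcp_pos: [0.5108, 0.339, 0.0663]
tool_rot: [[0.001, 1.0, 0.001], [1.0, -0.001, 0.001], [0.001, 0.001, -1.0]]
ft_force: [-2.5, -0.0, 5.9]
opening: 0.525
grip_force: 51.1
```

Emit:
servo_tool([
  [[-1, 0, 0, -0.02, 0], [-1, 0, 0, -0.06, 0], [-1, 0, 0, -0.11, 0], [-1, 0, 0, -0.17, 0], [-1, 0, 0, -0.23, 0], [-1, 0, 0, -0.27, 0], [-1, 0, 0, -0.29, 0], [-1, 0, 0, -0.3, 0], [-1, 0, 0, -0.3, 0]],
])

```text
t: 47.25
tcp_pos: [0.5105, 0.3385, 0.2152]
tool_rot: [[0.001, 1.0, 0.001], [1.0, -0.001, 0.0], [0.0, 0.001, -1.0]]
ft_force: [-0.5, -0.1, -1.4]
opening: 0.526
grip_force: 51.3
```

Emit:
servo_tool([
  [[-1, -0.02, -0.002, 0, 0], [-1, -0.08, -0.005, 0, 0], [-1, -0.15, -0.01, 0, 0], [-1, -0.22, -0.015, 0, 0], [-1, -0.29, -0.021, 0, 0], [-1, -0.36, -0.021, 0, 0], [-1, -0.43, -0.021, 0, 0], [-1, -0.5, -0.021, 0, 0], [-1, -0.57, -0.021, 0, 0], [-1, -0.64, -0.021, 0, 0]],
])

```text
t: 48.08
tcp_pos: [0.4976, 0.0166, 0.2123]
tool_rot: [[0.001, 1.0, -0.004], [1.0, -0.001, 0.0], [0.0, -0.004, -1.0]]
ft_force: [0.8, 0.0, -1.4]
opening: 0.526
grip_force: 51.3
```

Emit:
servo_tool([
  [[-1, -0.06, 0, 0, 0], [-1, -0.11, 0, 0, 0], [-1, -0.14, 0, 0, 0], [-1, -0.157, 0, 0, 0], [-1, -0.157, 0, 0, 0], [-1, -0.157, 0, 0, 0], [-1, -0.157, 0, 0, 0]],
])

```text
t: 48.67
tcp_pos: [0.499, -0.0591, 0.214]
tool_rot: [[0.0, 1.0, -0.001], [1.0, -0.0, 0.001], [0.001, -0.001, -1.0]]
ft_force: [0.2, -0.1, -2.1]
opening: 0.526
grip_force: 51.3
```

```bash
python3 -c "
from h import *
print(go(.5,-.062,.0673,0)); s=ctrl.state();print(s['t'],s['tcp_pos'],s['ft_force'])"
```

```text
(array([-0.0061,  0.0024,  0.2934]), np.float64(-0.0003), array([-0.32, -0.08,  2.01,  0.  ,  1.22, -0.32]))
48.6667 [ 0.49901451 -0.05908418  0.21401141] [ 0.18516357 -0.10605494 -2.05825415]
```

Emit:
servo_tool([
  [[-1, -0.004, 0.001, 0.02, 0], [-1, -0.004, 0.001, 0.07, 0], [-1, -0.004, 0.001, 0.12, 0], [-1, -0.004, 0.001, 0.17, 0], [-1, -0.004, 0.001, 0.22, 0], [-1, -0.004, 0.001, 0.26, 0], [-1, -0.004, 0.001, 0.28, 0], [-1, -0.004, 0.001, 0.288, 0], [-1, -0.004, 0.001, 0.292, 0], [-1, -0.004, 0.001, 0.294, 0]],
])

```text
t: 49.5
tcp_pos: [0.5008, -0.0619, 0.0686]
tool_rot: [[0.0, 1.0, 0.002], [1.0, -0.0, -0.001], [-0.001, 0.002, -1.0]]
ft_force: [0.6, -0.1, -1.4]
opening: 0.526
grip_force: 51.3
```

Emit:
servo_tool([
  [[-1, 0, 0, 0.001, 0], [-1, 0, 0, 0.002, 0], [-1, 0, 0, 0.003, 0], [-1, 0, 0, 0.003, 0], [-1, 0, 0, 0.003, 0]],
])

```text
t: 49.92
tcp_pos: [0.5008, -0.0623, 0.0673]
tool_rot: [[0.001, 1.0, 0.002], [1.0, -0.001, -0.001], [-0.001, 0.002, -1.0]]
ft_force: [0.4, -0.1, -0.1]
opening: 0.526
grip_force: 51.4
```

Touching down now. I'll press another 0.5 mm, release, rise and move off to the mat side.

Emit:
servo_tool([
  [[-1, 0, 0, 0.001, 0], [-1, 0, 0, 0.001, 0], [-1, 0, 0, 0.001, 0], [1, 0, 0, 0.001, 0], [1, 0, 0, 0.001, 0], [1, 0, 0, 0.001, 0], [1, 0, 0, 0.001, 0], [1, 0, 0, 0.001, 0], [1, 0, 0, -0.04, 0], [1, 0, 0, -0.11, 0]],
])

```text
t: 50.75
tcp_pos: [0.4965, -0.0609, 0.1174]
tool_rot: [[0.001, 1.0, -0.01], [1.0, -0.001, 0.003], [0.003, -0.01, -1.0]]
ft_force: [0.5, 0.5, 0.3]
opening: 1.002
grip_force: 0.0
```

Emit:
servo_tool([
  [[1, 0, 0, -0.07, 0], [1, 0, 0, -0.14, 0], [1, 0.02, 0, -0.2, 0], [1, 0.08, 0, -0.22, 0], [1, 0.16, 0, -0.22, 0], [1, 0.24, 0, -0.22, 0], [1, 0.32, 0, -0.22, 0], [1, 0.4, 0, -0.22, 0], [1, 0.48, 0, -0.22, 0], [1, 0.56, 0, -0.22, 0]],
])

```text
t: 51.58
tcp_pos: [0.4998, 0.22, 0.2313]
tool_rot: [[0.001, 1.0, 0.0], [1.0, -0.001, -0.0], [-0.0, 0.0, -1.0]]
ft_force: [0.1, -0.8, -0.5]
opening: 1.001
grip_force: 0.0
```

Emit:
servo_tool([
  [[1, 0.02, 0, 0, 0], [1, 0.02, 0, 0, 0], [1, 0.02, 0, 0, 0], [1, 0.02, 0, 0, 0], [1, 0.02, 0, 0, 0]],
])

```text
t: 52.0
tcp_pos: [0.5005, 0.2265, 0.2312]
tool_rot: [[0.003, 1.0, -0.0], [1.0, -0.003, -0.0], [-0.0, -0.0, -1.0]]
ft_force: [-0.2, -0.5, -0.3]
opening: 0.995
grip_force: 0.0
```

```bash
python3 -c "
from h import *
s=ctrl.state();print(s['t'],s['tcp_pos'],s['ft_force'])
import cv2
im=imaging.read_camera('top')[:,:,::-1]
cv2.imwrite('pics/t9.png',cv2.resize(im[165:275,285:430],None,fx=5.5,fy=5.4,interpolation=cv2.INTER_CUBIC))
b=cv2.imread('pics/top0.png');print(abs(im[235:275,285:345].astype(int)-b[235:275,285:345]).max())
cv2.imwrite('pics/t9b.png',im)"
```

```text
52.0 [0.50048292 0.22651897 0.23120947] [-0.15113308 -0.46623076 -0.30234951]
93
```

View pics/t9.png

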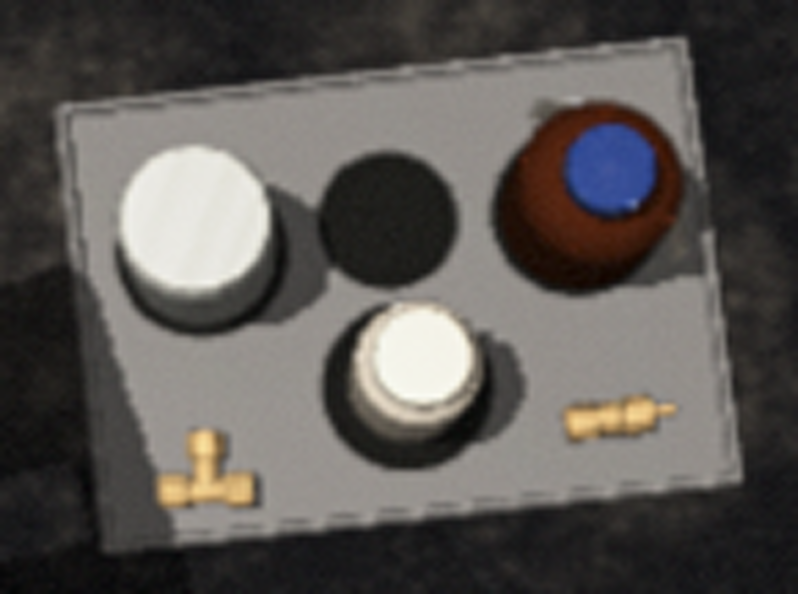

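View pics/t9b.png

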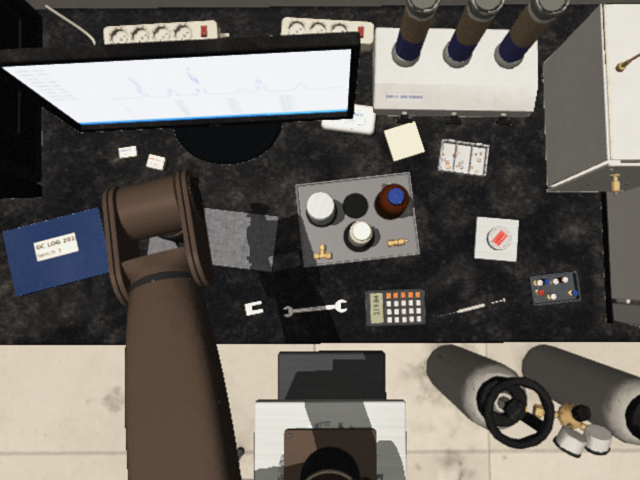

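The can (195,218), the slim bottle (424,353) and the amber bottle (611,170) are back within about 2 mm of the start. The tin sits on the pad at (499,238) in the full view, and the fittings haven't moved.

```bash
python3 -c "
from cell import ctrl
print(ctrl.hand_in())"
```

```text
the job is handed in; nothing more can be done
None
```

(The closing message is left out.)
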